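# Find the rocking corner of a helmet jig plate and fold its shim flat

### The job

The square jig plate on the turntable rocks at one corner. Press down on its corners with closed fingertips until you have found the one that gives, then press the folding shim at that corner down flat. Leave the other three shims standing, do not lift or shift the plate, and leave everything else on the bench where it is.

Things in the scene. Friction and masses are not known exactly. Their poses are not given: they have to be found in the camera images.
- jig: Round grey turntable, 310 mm diameter, locked (does not turn), left at any angle; origin at the centre of its underside on the table. Carries four pins under the plate's corners (one, hidden, is sprung: that corner gives 4 mm at 3 to 5 N and springs back; the solid ones give under 1 mm), guide blocks along the plate's sides (tops 56 mm above the table) and four folding shims.
- plate: Aluminium jig plate 150 x 150 x 10 mm, corners cut off at 45 degrees (cut edges 88 mm from the centre), 0.8 kg, loose on four pins; origin at the centre of its underside, 50 mm above the table. A black dome (84 mm across, top 50 mm above the underside) stands at its middle.  Press a corner on its dark 12 mm dot, 70 mm from the centre towards a post, top face 60 mm above the table.
- post_1: One of four like stop posts on the turntable, 16 mm diameter, 125 mm from its centre, one straight out from each plate corner under that corner's shim tab (they swap places); origin at its foot, 30 mm above the table; top 46 mm. Straight above it is the place to press the tab, whose top is 49.5 mm above the table when flat, at 125 mm from the centre; standing, its tip is about 75 mm above the table.
- post_2: One of four like stop posts on the turntable, 16 mm diameter, 125 mm from its centre, one straight out from each plate corner under that corner's shim tab (they swap places); origin at its foot, 30 mm above the table; top 46 mm. Straight above it is the place to press the tab, whose top is 49.5 mm above the table when flat, at 125 mm from the centre; standing, its tip is about 75 mm above the table.
- post_3: One of four like stop posts on the turntable, 16 mm diameter, 125 mm from its centre, one straight out from each plate corner under that corner's shim tab (they swap places); origin at its foot, 30 mm above the table; top 46 mm. Straight above it is the place to press the tab, whose top is 49.5 mm above the table when flat, at 125 mm from the centre; standing, its tip is about 75 mm above the table.
- post_4: One of four like stop posts on the turntable, 16 mm diameter, 125 mm from its centre, one straight out from each plate corner under that corner's shim tab (they swap places); origin at its foot, 30 mm above the table; top 46 mm. Straight above it is the place to press the tab, whose top is 49.5 mm above the table when flat, at 125 mm from the centre; standing, its tip is about 75 mm above the table.
- shim_a (a joint): Fold angle of one of the four shims, which one is not told (rad): 0.58 to 0.72 = standing as found, 0 = flat (end stop). Steel leaf 26 mm wide, 3 mm thick; level hinge 97 mm from the jig's centre, straight out from a plate corner, 47 mm above the table; the tab reaches 41 mm outwards, a nose rises under the corner as it goes down. Stays where left; takes 3 to 8 N over the post.
- shim_b (a joint): Fold angle of one of the four shims, which one is not told (rad): 0.58 to 0.72 = standing as found, 0 = flat (end stop). Steel leaf 26 mm wide, 3 mm thick; level hinge 97 mm from the jig's centre, straight out from a plate corner, 47 mm above the table; the tab reaches 41 mm outwards, a nose rises under the corner as it goes down. Stays where left; takes 3 to 8 N over the post.
- shim_c (a joint): Fold angle of one of the four shims, which one is not told (rad): 0.58 to 0.72 = standing as found, 0 = flat (end stop). Steel leaf 26 mm wide, 3 mm thick; level hinge 97 mm from the jig's centre, straight out from a plate corner, 47 mm above the table; the tab reaches 41 mm outwards, a nose rises under the corner as it goes down. Stays where left; takes 3 to 8 N over the post.
- shim_d (a joint): Fold angle of one of the four shims, which one is not told (rad): 0.58 to 0.72 = standing as found, 0 = flat (end stop). Steel leaf 26 mm wide, 3 mm thick; level hinge 97 mm from the jig's centre, straight out from a plate corner, 47 mm above the table; the tab reaches 41 mm outwards, a nose rises under the corner as it goes down. Stays where left; takes 3 to 8 N over the post.
- jar: Bystander, to be left alone: closed jar 30 mm across, 38 mm high, standing on the turntable beside one side of the plate; origin at its underside.
- cup: Bystander, to be left alone: small white cup 34 mm across, 28 mm high, on the turntable beside one side of the plate; origin at its underside.
- socket: Bystander, to be left alone: steel spanner socket (tube) 26 mm across, 32 mm high, on the turntable beside one side of the plate; origin at its underside.
- foot: Bystander, to be left alone: black rubber foot 32 mm across with a stem, 34 mm high, on the turntable beside one side of the plate; origin at its underside.
- visors: Bystander, to be left alone: stack of black helmet visors, arched, about 100 x 160 mm, 80 mm high; origin at its underside.
- driver: Bystander, to be left alone: screwdriver 190 mm long lying on the table; origin at its underside.
- guard: Bystander, to be left alone: black wire face guard, 75 x 146 mm, 61 mm high; origin at its underside.
- tray: Bystander, to be left alone: white open tray 110 x 150 x 45 mm with black clips; origin at its underside.

How it is judged:
By the outcome, as a careful person would: the job done as asked, in the order asked, and still so for the second after the job is handed in, with the robot touching nothing.
It also fails if it takes over 51 s, if anything falls off the work surface, if the arm or the gripper's body presses on something with over 40 N, if the wrist force passes 120 N, or if a joint passes its speed limit or range.

### The arm

A 7-joint arm with a two-finger parallel gripper is mounted at the origin on the work surface. World frame = base frame: x ahead of the robot, y to its left, z up, the work surface at z = 0. Lengths are in mm, angles in rad, forces in N, time in s.
With the tool pointing down it reaches from about 400 to 875 mm from the base axis. Payload 4.4 kg.
Tool frame: the origin (TCP) lies on the centre line of the jaws, within the pads' length; the fingertips stand 25 mm ahead of it and the grasp point (between the pads) lies 6 mm ahead of it (ctrl.finger_overhang is the distance from the TCP to the fingertips, in mm); z points along the fingers, y is the line along which they close (so a half turn about z gives the same grasp; the last joint's range is limited). The gripper opens to 85 mm and grips with 20 to 120 N. Pads are 22 mm wide; open, the fingers measure 114 mm over their backs; the gripper's body (76 mm by 85 mm) begins 54 mm behind the grasp point. The pads swing forward as they close: fully open they stand 13 mm farther back than shut.
Start: joints at [1.269, 0.628, 0.038, 1.517, -0.027, 0.996, -0.02], TCP at [151.881, -632.021, 233.313] pointing down, gripper open.
Joint ranges: [-3.06, 3.06], [-0.37, 2.12], [-1.25, 1.32], [0.18, 2.47], [-1.1, 4.24], [0.23, 1.98], [-2.94, 2.94]. Speed limits (rad/s): [2.57, 2.57, 3.14, 3.14, 3.14, 3.14, 3.14].

### API

Orientations are given as [roll, pitch, yaw] about the fixed x, y, z axes, in that order (R = Rz(yaw) Ry(pitch) Rx(roll)).
In Python, from cell import ctrl gives the robot as it stands. The module is installed in compiled form; this text tells all that it offers.
- The arm moves only by the tool play_rows, never from a script. Its argument "targets" is a list of rows, each a list of 5 numbers: the closure, from 0 (fully open) to 1 (shut), then the shift along the tool's x, y, z in cm, then the turn about the tool's z in degrees. In form: [[gripper, dx, dy, dz, spin], ...]. A call has 1 to 10 rows; each row is the pose to reach, as a shift and turn from the pose commanded when the call began, along the tool's axes at that moment; what a row does not reach only later rows make up. A row lasts 1/10 s, in which the tool goes at most 50 mm and 8.59 degrees, less where a joint would pass 70% of its speed; a pose out of reach is approached as far as the arm can. A call with a gripper value outside its range is refused whole. The fingers move at their own pace and stop on an object; the grip force is fixed at half the most. Time passes only in rows, so rows that repeat a pose let the fingers close. It gives the time, the measured TCP pose, the force, the opening and the grip force at its end, in the units of the state.
- ctrl.read_state(): the state, without advancing time (a new reading comes with each control period).
- ctrl.get_image(name): name is "scene" or "top"; returns (picture, depth): 384x512x3 uint8, red, green, blue; 384x512 float32, mm along the optical axis (not along the pixel's ray), 0 where there is no reading.
- ctrl.calibration(name): a dict with "vfov" (degrees; the focal length in pixels is half the picture's height over the tangent of half this angle, whatever the lens; pixels are square), "cx", "cy" (the principal point, pixels), "extrinsics" (4x4, takes a point from camera to world coordinates). Camera axes: x right, y down, z forward; pixel columns grow to the right and rows downward; lengths in mm; the calibration is good to about 2 mm. A picture is of the moment at which its call begins. calibration takes no time and is no camera call.
- ctrl.finish_job(): hands the job in; it is judged then, once.
Trained networks look in the newest picture that a camera, given by its name, has taken for a name from the list of things; names that differ only in an ending like _2 or _b are one class to them, and where a whole thing is asked for, a point or a joint stands for the part that bears it (a point fixed in the world has none). Each returns a list of dicts, best first, with "confidence" (0 to 1); they miss things now and then, are a little off and sometimes report something else, mostly with a low value. They report only what shows in the picture. A call takes as long as a camera call.
- ctrl.search_frame(camera, name): "bbox" ([left, top, right, bottom] in pixels, round what is visible of it).
- ctrl.trace(camera, name): "pixels" (384x512 bool, what is visible of it) and "bbox" ([left, top, right, bottom] in pixels, round what is visible of it).
The state is a dict: "clock": time; "qpos": joint angles; "qd": joint speeds; "tau": joint torques, N m; "eef_pos": TCP position; "tool_rot": TCP orientation; "force": force on the tool from outside, world axes, zero at the start; "torque": the same for the moment, N m; "width": finger opening in mm; "gripper_force": force on a finger pad.
Only numpy, scipy, OpenCV 4.12 (cv2) and the standard library are available. Lean on these libraries where they do the work, as an engineer would, in place of code of your own. Each camera call takes 0.05 s, during which the arm holds its last target. There are 200 camera calls.

## Working session

There is one attempt and no reset: what is moved stays moved. The work goes in short steps, Python scripts to look and compute and a tool call to move; the robot and the scene stay as the last step left them, time stands still between calls to the robot, and variables do not carry over. Pictures are saved under pics/ and viewed, at most 10 in all, crops included, and the job is handed in when it is done.

Besides the shell and the picture viewer there is one more tool, called after "Request:" as name(argument=value, ...) on one line, values as JSON. play_rows: Moves the arm, as the interface text tells. Its arguments: {"type":"object","properties":{"targets":{"type":"array"}},"required":["targets"]}

```bash
mkdir -p pics
cat > h.py <<'E'
import numpy as np, cv2
from cell import ctrl
def cal(n):
    c=ctrl.calibration(n); return 192/np.tan(np.radians(c['vfov'])/2),c['cx'],c['cy'],np.array(c['extrinsics'])
def unproj(n,u,v,d):
    f,cx,cy,T=cal(n); u,v,d=map(np.asarray,(u,v,d))
    p=np.stack([(u-cx)/f*d,(v-cy)/f*d,d,np.ones_like(d)],-1); return (p@T.T)[...,:3]
def rayz(n,u,v,z):
    f,cx,cy,T=cal(n); r=T[:3,:3]@np.array([(u-cx)/f,(v-cy)/f,1]); return T[:3,3]+r*(z-T[2,3])/r[2]
def proj(n,P):
    f,cx,cy,T=cal(n); q=np.linalg.inv(T)@np.append(P,1); return q[0]/q[2]*f+cx,q[1]/q[2]*f+cy
E
python3 - <<'E'
from h import *
a=[]
for n in('top','scene'):
    im,d=ctrl.get_image(n); a.append(im); np.savez(n+'.npz',im=im,d=d)
    print(n,np.round(cal(n)[3],2).tolist())
    for k in('jig','plate','post_1','shim_a'):
        for r in ctrl.trace(n,k)[:6]:
            m=r['pixels']&(d>0); v,u=np.nonzero(m)
            print(k,round(r['confidence'],2),np.round(r['bbox']),np.round(np.median(unproj(n,u,v,d[m]),0)) if m.any() else '')
    cv2.imwrite(f'pics/{n}.png',cv2.resize(im[...,::-1],(780,585),interpolation=cv2.INTER_CUBIC))
s=ctrl.read_state(); print({k:np.round(v,3) for k,v in s.items()})
E
```

```text
top [[0.03, -0.98, 0.17, 279.62], [-1.0, -0.03, -0.0, 8.47], [0.01, -0.17, -0.98, 1451.89], [0.0, 0.0, 0.0, 1.0]]
jig 0.9 [220. 143. 311. 232.] [539.  -8.  30.]
jig 0.64 [242. 152. 253. 163.] [650.  46.  59.]
plate 0.59 [241. 160. 286. 212.] [552. -13.  61.]
plate 0.55 [378. 219. 438. 262.] [ 392. -516.    8.]
shim_a 0.68 [274. 207. 288. 218.] [463. -71.  57.]
shim_a 0.56 [242. 153. 251. 162.] [650.  46.  59.]
shim_a 0.54 [289. 165. 302. 174.] [ 616. -108.   59.]
shim_a 0.5 [233. 194. 245. 204.] [497.  78.  57.]
scene [[0.45, 0.56, -0.7, 1362.71], [0.89, -0.26, 0.37, -420.38], [0.02, -0.79, -0.61, 803.82], [0.0, 0.0, 0.0, 1.0]]
jig 0.84 [205. 182. 300. 250.] [627. -59.  29.]
plate 0.94 [229. 189. 279. 223.] [579. -28.  59.]
plate 0.73 [328. 136. 371. 170.] [424. 434.  53.]
shim_a 0.58 [266. 178. 273. 188.] [496.  82.  60.]
shim_a 0.52 [225. 221. 238. 224.] [ 616. -107.   58.]
shim_a 0.5 [277. 211. 291. 219.] [650.  41.  57.]
{'clock': np.float64(0.5), 'qpos': array([ 1.269,  0.628,  0.038,  1.517, -0.027,  0.996, -0.02 ]), 'qd': array([ 0.   ,  0.   , -0.001,  0.003,  0.001,  0.   ,  0.002]), 'tau': array([-1.4000e-02, -5.5091e+01,  1.1660e+00, -1.8011e+01,  3.0000e-03,
        5.5600e-01,  5.0000e-03]), 'eef_pos': array([ 151.947, -632.152,  233.282]), 'tool_rot': array([ 3.141, -0.   ,  0.236]), 'force': array([-0.026, -0.437,  0.018]), 'torque': array([-0.125, -0.024, -0.003]), 'gripper_force': np.float64(1.073), 'width': np.float64(85.616)}
```

Run:
```python
from h import *
for n in('top','scene'):
    z=np.load(n+'.npz'); im,d=z['im'],z['d']
    v,u=np.mgrid[:384,:512]; P=unproj(n,u,v,d); ok=d>0
    c=np.array([556,-14])
    for lo,hi,R in((57,64,92),(25,34,160)):
        r=np.hypot(*(P[...,:2]-c).transpose(2,0,1))
        m=ok&(P[...,2]>lo)&(P[...,2]<hi)&(r<R)&(r>0)
        q=P[m][:,:2].astype(np.float32)
        print(n,lo,m.sum(),'minrect',cv2.minAreaRect(q),'circ',cv2.minEnclosingCircle(q),np.median(P[m][:,2]))
    m=ok&(P[...,2]>75)&(r<60); q=P[m]; print('dome',q.mean(0),q[:,2].max(),cv2.minEnclosingCircle(q[:,:2].astype(np.float32)))
t=np.load('top.npz')['im'][125:250,200:330]; s=np.load('scene.npz')['im'][165:265,190:315]
cv2.imwrite('pics/crops.png',np.hstack([cv2.resize(x,(400,400),interpolation=cv2.INTER_CUBIC)for x in(t,s)])[...,::-1])
```

```text
top 57 1042 minrect ((556.8062744140625, -12.355484008789062), (165.00856018066406, 167.38465881347656), 81.74111938476562) circ ((555.5313110351562, -12.31564712524414), 89.48848724365234) 59.96159850319248
top 25 2937 minrect ((556.9046630859375, -13.168167114257812), (305.7594909667969, 306.6983337402344), 46.70930862426758) circ ((555.9508666992188, -13.21925163269043), 154.74850463867188) 29.56920344706691
dome [552.95647523 -12.77962274  91.03528991] 105.11440326122693 ((554.6936645507812, -13.269766807556152), 40.03364181518555)
scene 57 802 minrect ((559.647216796875, -17.380088806152344), (156.09262084960938, 160.505126953125), 74.71734619140625) circ ((556.1729736328125, -15.010046005249023), 90.12944030761719) 58.64263131732457
scene 25 2470 minrect ((557.932861328125, -15.189529418945312), (305.6997985839844, 307.9629211425781), 70.20356750488281) circ ((556.0897216796875, -14.87773609161377), 156.15029907226562) 28.37799897103099
dome [567.69518845 -20.69227136  88.87108684] 100.03536658884798 ((557.9779052734375, -17.728116989135742), 40.10212326049805)
```

View pics/top.png

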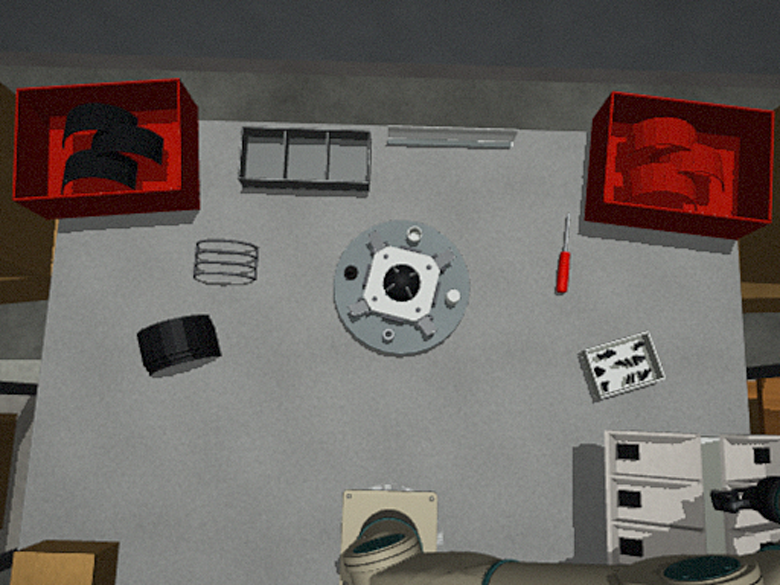

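View pics/crops.png

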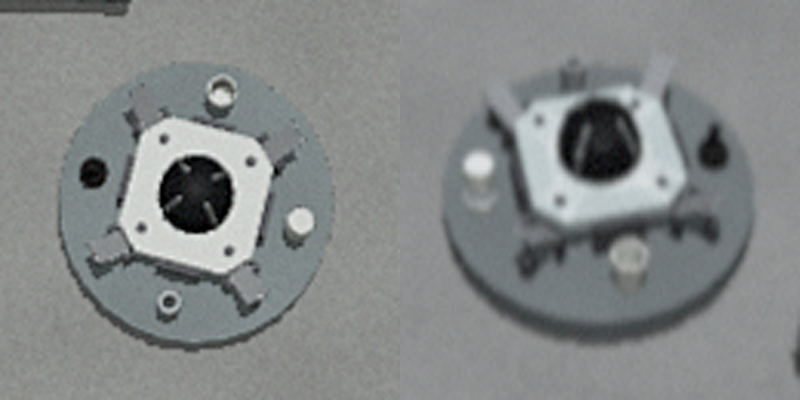

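The top view and the crop show the turntable centred near (402,287) in the full picture. The plate dots are at crop (163,138), (250,161), (228,251) and (141,227). All four tabs stand outside the corners, and the small items sit beside the sides.

Run:
```python
from h import *
z=np.load('top.npz'); im=z['im']
g=cv2.resize(im[125:250,200:330],None,fx=8,fy=8,interpolation=cv2.INTER_CUBIC).astype(float).mean(2)
def dots(n,x0,y0,pts,sx,sy):
    im=np.load(n+'.npz')['im'].astype(float).mean(2); o=[]
    for x,y in pts:
        u,v=x0+x*sx-.3,y0+y*sy-.3; a,b=int(round(u)),int(round(v))
        w=im[b-3:b+4,a-3:a+4]; w=np.clip(np.percentile(w,60)-15-w,0,None); Y,X=np.mgrid[b-3:b+4,a-3:a+4]
        o.append(rayz(n,(w*X).sum()/w.sum(),(w*Y).sum()/w.sum(),60)[:2])
    o=np.array(o); c=o.mean(0); e=o-c
    print(n,o.round(1).tolist(),c.round(1),np.hypot(*e.T).round(1),np.degrees(np.arctan2(e[:,1],e[:,0])).round(1))
dots('top',200,125,[(163,138),(250,161),(228,251),(141,227)],.325,.3125)
dots('scene',190,165,[(539,121),(634,104),(662,182),(560,202)],1,1) if 0 else dots('scene',190,165,[(139,121),(234,104),(262,182),(160,202)],.3125,.25)
c=np.array([556,-13.7])
s=ctrl.read_state(); y=s['tool_rot'][2]; D=np.array([*c,0])-s['eef_pos']
print('to centre tool x,y',D[0]*np.cos(y)+D[1]*np.sin(y),D[0]*np.sin(y)-D[1]*np.cos(y))
```

```text
top [[614.3, 25.5], [592.6, -71.0], [495.9, -49.3], [517.8, 47.0]] [555.1 -12. ] [70.  69.9 70.  69.8] [  32.3  -57.6 -147.8  122.4]
scene [[495.3, -52.1], [524.9, 34.0], [615.2, 23.9], [593.9, -74.0]] [557.3 -17.1] [71.3 60.4 70.9 67.7] [-150.5  122.4   35.3  -57.3]
to centre tool x,y 537.367060829177 -506.9299658585247
```

Request:
play_rows(targets=[[1,5,-4,0,-5],[1,10,-8,0,-10],[1,15,-12,0,-18.8],[1,20,-15.8,0,-18.8],[1,24,-18.9,0,-18.8],[1,28,-22.1,0,-18.8],[1,32,-25.2,0,-18.8],[1,36,-28.4,0,-18.8],[1,40,-31.5,0,-18.8],[1,44,-34.7,0,-18.8]])

```text
clock: 1.5
eef_pos: [461.5, -237.2, 233.0]
tool_rot: [-3.14, 0.001, 0.564]
force: [0.4, 0.2, -2.0]
width: -0.1
gripper_force: 0.0
```

```bash
cat > st.py <<'E'
from h import *
s=ctrl.read_state(); y=s['tool_rot'][2]; p=s['eef_pos']; D=np.array([555.5,-13.3])-p[:2]
print(round(float(s['clock']),2),p.round(1),s['tool_rot'].round(3),'F',s['force'].round(2),'w',s['width'],ctrl.finger_overhang)
print('tip rel. centre in tool axes',(-(D[0]*np.cos(y)+D[1]*np.sin(y))).round(1),(-(D[0]*np.sin(y)-D[1]*np.cos(y))).round(1),'tipz',(p[2]-ctrl.finger_overhang).round(1))
E
python3 st.py
```

```text
1.5 [ 461.5 -237.2  233. ] [-3.14e+00  1.00e-03  5.64e-01] F [ 0.4   0.22 -2.02] w -0.05134378048551962 25.0
tip rel. centre in tool axes -199.2 139.0 tipz 208.0
```

Request:
play_rows(targets=[[1,5,-1.7,0,0],[1,10,-3.4,2,0],[1,14.5,-5,5,0],[1,18,-6.2,8,0],[1,19.9,-6.9,10,0],[1,19.9,-6.9,11,0],[1,19.9,-6.9,11,0],[1,19.9,-6.9,11,0],[1,19.9,-6.9,11,0]])

```text
clock: 2.4
eef_pos: [592.6, -76.5, 124.5]
tool_rot: [3.14, -0.0, 0.561]
force: [-0.9, 1.9, -1.9]
width: -0.0
gripper_force: 0.0
```

```bash
python3 st.py
```

```text
2.4 [592.6 -76.5 124.5] [ 3.14  -0.     0.561] F [-0.87  1.9  -1.87] w -0.022306757906930628 25.0
tip rel. centre in tool axes -2.2 73.2 tipz 99.5
```

Request:
play_rows(targets=[[1,0.2,-0.3,1.5,0],[1,0.2,-0.3,3,0],[1,0.2,-0.3,3.5,0],[1,0.2,-0.3,3.5,0],[1,0.2,-0.3,3.5,0],[1,0.2,-0.3,3.5,0]])

```text
clock: 3.0
eef_pos: [593.4, -71.4, 89.3]
tool_rot: [3.14, -0.001, 0.563]
force: [-0.1, 0.7, -2.1]
width: 0.1
gripper_force: 0.0
```

```bash
python3 st.py
```

```text
3.0 [593.4 -71.4  89.3] [ 3.14e+00 -1.00e-03  5.63e-01] F [-0.09  0.66 -2.09] w 0.062200302164110335 25.0
tip rel. centre in tool axes 1.0 69.3 tipz 64.3
```

Request:
play_rows(targets=[[1,0,0,0.2,0],[1,0,0,0.35,0],[1,0,0,0.45,0],[1,0,0,0.5,0],[1,0,0,0.5,0],[1,0,0,0.5,0]])

```text
clock: 3.6
eef_pos: [592.8, -71.0, 83.3]
tool_rot: [3.142, 0.0, 0.564]
force: [0.4, 0.6, -2.0]
width: -0.2
gripper_force: 0.0
```

Request:
play_rows(targets=[[1,0,0,0.05,0],[1,0,0,0.1,0],[1,0,0,0.1,0],[1,0,0,0.1,0]])

```text
clock: 4.0
eef_pos: [592.8, -71.0, 82.3]
tool_rot: [-3.142, -0.0, 0.564]
force: [0.4, 0.1, -3.2]
width: 0.0
gripper_force: 0.0
```

Request:
play_rows(targets=[[1,0,0,0.05,0],[1,0,0,0.1,0],[1,0,0,0.1,0],[1,0,0,0.1,0]])

```text
clock: 4.4
eef_pos: [592.8, -71.0, 81.3]
tool_rot: [-3.142, -0.0, 0.564]
force: [-0.4, 0.9, -2.2]
width: -0.5
gripper_force: 0.0
```

Request:
play_rows(targets=[[1,0,0,0.05,0],[1,0,0,0.1,0],[1,0,0,0.1,0],[1,0,0,0.1,0]])

```text
clock: 4.8
eef_pos: [592.7, -71.0, 80.3]
tool_rot: [3.142, 0.0, 0.564]
force: [0.3, 0.5, -1.9]
width: 0.1
gripper_force: 0.0
```

Run:
```python
from h import *
im,d=ctrl.get_image('scene'); np.savez('scene2.npz',im=im,d=d)
t=im[130:250,180:320]
cv2.imwrite('pics/press.png',cv2.resize(t,(700,600),interpolation=cv2.INTER_CUBIC)[...,::-1])
for i in range(2): s=ctrl.read_state(); print(s['force'],s['eef_pos'])
```

```text
[ 0.04239043  0.77435221 -2.93210237] [592.73223002 -71.05644292  80.28901064]
[ 0.04239043  0.77435221 -2.93210237] [592.73223002 -71.05644292  80.28901064]
```

View pics/press.png

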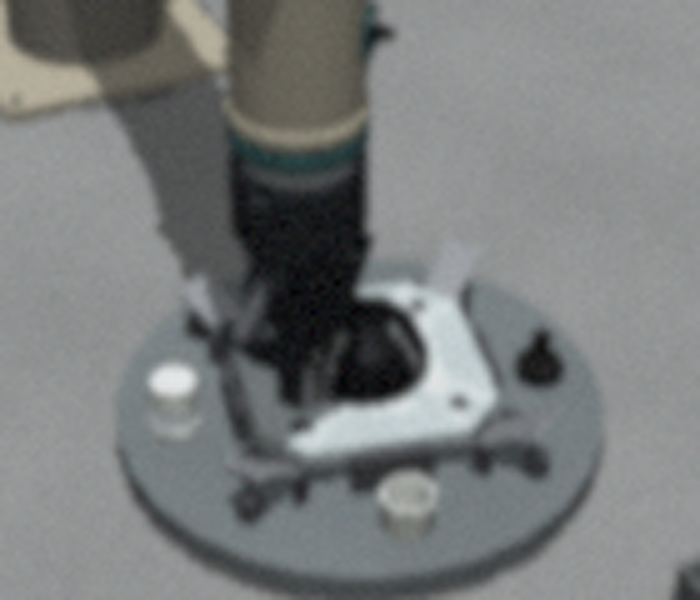

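The picture shows the fingertip ending at about crop (290,400), while corner B's dot is still visible at (302,425). So the tip is above or behind the dot and not touching yet. I'll measure the tip from depth.

Run:
```python
from h import *
print('proj tip',proj('scene',[592.7,-71,55.3]),'dot',proj('scene',[592.9,-72.5,60]))
z=np.load('scene2.npz'); im,d=z['im'],z['d']
for v in range(204,218): print(v,[(int(im[v,u].mean()),*unproj('scene',u,v,d[v,u]).round().astype(int).tolist()) for u in range(234,246,2)])
im,d=ctrl.get_image('top'); np.savez('top2.npz',im=im,d=d)
t=im[125:250,200:330]; cv2.imwrite('pics/top2.png',cv2.resize(t,(620,600),interpolation=cv2.INTER_CUBIC)[...,::-1])
```

```text
proj tip (np.float64(240.16841612739805), np.float64(215.6401193363174)) dot (np.float64(239.73253972633594), np.float64(214.64231515064776))
204 [(87, 613, -99, 126), (28, 621, -97, 131), (25, 619, -89, 127), (43, 602, -76, 110), (60, 604, -70, 109), (51, 571, -48, 76)]
205 [(98, 542, -69, 58), (37, 620, -96, 127), (19, 617, -89, 122), (47, 603, -76, 106), (60, 604, -70, 105), (47, 573, -49, 74)]
206 [(106, 547, -71, 58), (44, 598, -86, 102), (20, 603, -82, 105), (49, 604, -76, 103), (66, 603, -70, 101), (51, 575, -50, 72)]
207 [(106, 551, -73, 58), (46, 599, -87, 100), (24, 603, -82, 101), (54, 602, -76, 98), (70, 606, -71, 100), (51, 578, -51, 71)]
208 [(109, 556, -75, 58), (45, 597, -86, 95), (23, 604, -83, 98), (54, 604, -76, 96), (72, 606, -71, 95), (57, 575, -50, 65)]
209 [(110, 564, -79, 62), (57, 597, -86, 90), (31, 603, -83, 94), (59, 604, -76, 92), (75, 605, -71, 91), (66, 577, -51, 62)]
210 [(110, 564, -78, 58), (72, 597, -86, 87), (45, 605, -83, 92), (62, 601, -75, 85), (82, 603, -70, 85), (84, 579, -52, 60)]
211 [(113, 568, -80, 58), (99, 572, -75, 59), (74, 601, -82, 84), (77, 603, -76, 83), (92, 605, -71, 83), (106, 580, -52, 57)]
212 [(114, 572, -82, 57), (111, 579, -78, 61), (99, 580, -73, 61), (92, 603, -76, 79), (106, 583, -61, 59), (127, 587, -56, 60)]
213 [(114, 575, -83, 57), (116, 580, -79, 59), (103, 583, -74, 59), (88, 590, -70, 63), (115, 590, -64, 61), (161, 589, -56, 57)]
214 [(112, 582, -86, 59), (118, 586, -82, 60), (88, 585, -75, 57), (75, 591, -71, 60), (126, 592, -65, 59), (192, 594, -59, 59)]
215 [(116, 588, -89, 60), (116, 587, -82, 57), (91, 592, -78, 60), (93, 594, -72, 59), (149, 594, -66, 57), (211, 597, -60, 57)]
216 [(112, 588, -89, 57), (114, 593, -85, 59), (114, 593, -78, 57), (144, 596, -73, 57), (181, 599, -68, 58), (214, 600, -62, 57)]
217 [(103, 594, -92, 59), (116, 597, -87, 60), (150, 597, -80, 57), (189, 601, -75, 58), (204, 601, -69, 56), (213, 609, -66, 61)]
```

View pics/top2.png

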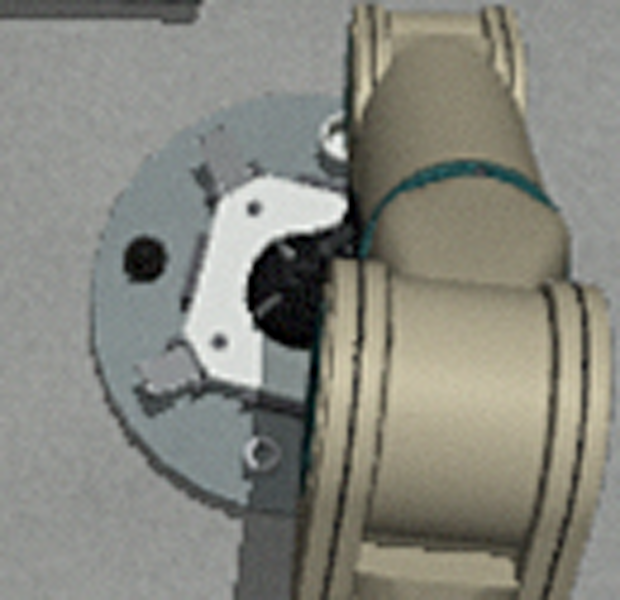

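The depth puts the visible bottom of the finger at z≈79, so the tip is higher than I assumed. The dot at (302,425) is uncovered, so nothing is touching yet. I'll go down in small steps and watch the force.

Request:
play_rows(targets=[[1,0,0,0.1,0],[1,0,0,0.2,0],[1,0,0,0.3,0],[1,0,0,0.4,0],[1,0,0,0.4,0]])

```text
clock: 5.4
eef_pos: [592.6, -71.0, 76.1]
tool_rot: [-3.141, 0.0, 0.564]
force: [0.2, 0.6, -2.2]
width: 0.3
gripper_force: 0.0
```

Request:
play_rows(targets=[[1,0,0,0.1,0],[1,0,0,0.2,0],[1,0,0,0.2,0],[1,0,0,0.2,0]])

```text
clock: 5.8
eef_pos: [592.7, -71.0, 74.3]
tool_rot: [-3.142, 0.0, 0.564]
force: [-0.6, 0.7, -2.1]
width: -0.2
gripper_force: 0.0
```

Request:
play_rows(targets=[[1,0,0,0.1,0],[1,0,0,0.2,0],[1,0,0,0.2,0],[1,0,0,0.2,0]])

```text
clock: 6.2
eef_pos: [592.7, -71.0, 72.3]
tool_rot: [-3.142, 0.0, 0.564]
force: [-0.3, 0.6, -2.6]
width: 0.0
gripper_force: 0.0
```

Run:
```python
from h import *
im,d=ctrl.get_image('scene'); np.savez('scene3.npz',im=im,d=d)
cv2.imwrite('pics/press2.png',cv2.resize(im[180:235,215:285],(700,550),interpolation=cv2.INTER_CUBIC)[...,::-1])
for v in range(210,218): print(v,[(int(im[v,u].mean()),*unproj('scene',u,v,d[v,u]).round().astype(int).tolist()) for u in range(236,244,2)])
```

```text
210 [(45, 599, -87, 88), (21, 602, -82, 89), (55, 602, -75, 86), (71, 604, -70, 86)]
211 [(56, 599, -87, 84), (19, 605, -84, 88), (57, 607, -78, 87), (71, 607, -72, 85)]
212 [(74, 599, -87, 81), (35, 604, -83, 83), (55, 604, -77, 81), (81, 605, -71, 79)]
213 [(97, 578, -78, 57), (59, 602, -82, 77), (61, 603, -76, 76), (93, 604, -70, 75)]
214 [(107, 583, -80, 57), (79, 589, -76, 61), (65, 601, -75, 70), (109, 589, -63, 56)]
215 [(114, 588, -82, 58), (87, 591, -77, 59), (91, 593, -72, 59), (141, 595, -66, 58)]
216 [(116, 589, -83, 56), (107, 593, -78, 57), (144, 597, -74, 58), (180, 599, -68, 57)]
217 [(114, 595, -86, 57), (132, 597, -80, 57), (189, 600, -75, 58), (205, 604, -70, 59)]
```

View pics/press2.png

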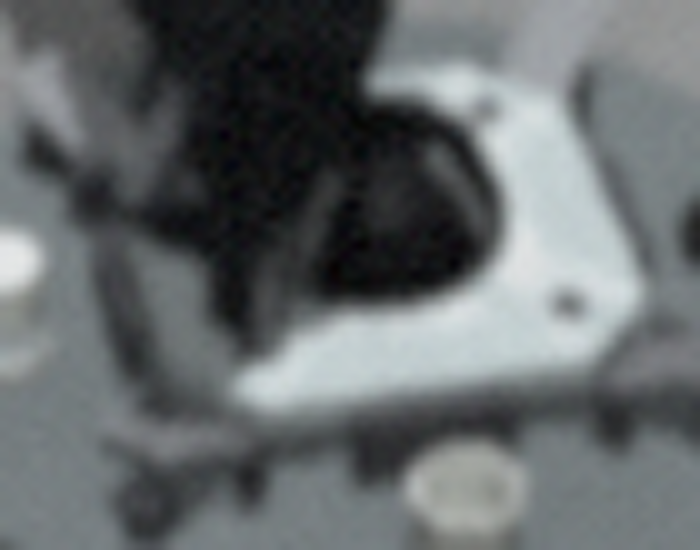

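The finger now ends at about crop (240,345), close above the dot and still clear of the plate. The tip appears to be at z≈70, so I'll keep going down.

Request:
play_rows(targets=[[1,0,0,0.1,0],[1,0,0,0.2,0],[1,0,0,0.3,0],[1,0,0,0.4,0],[1,0,0,0.4,0],[1,0,0,0.4,0]])

```text
clock: 6.85
eef_pos: [592.7, -71.0, 68.3]
tool_rot: [-3.142, 0.0, 0.564]
force: [0.6, 0.6, -2.1]
width: -0.2
gripper_force: 0.0
```

Request:
play_rows(targets=[[1,0,0,0.1,0],[1,0,0,0.2,0],[1,0,0,0.2,0],[1,0,0,0.2,0]])

```text
clock: 7.25
eef_pos: [592.7, -71.0, 66.3]
tool_rot: [-3.142, 0.0, 0.564]
force: [-0.9, 0.5, -2.1]
width: -0.1
gripper_force: 0.0
```

Request:
play_rows(targets=[[1,0,0,0.1,0],[1,0,0,0.2,0],[1,0,0,0.2,0],[1,0,0,0.2,0]])

```text
clock: 7.65
eef_pos: [592.7, -71.0, 64.3]
tool_rot: [-3.142, 0.0, 0.564]
force: [-1.3, 0.4, -2.3]
width: -0.1
gripper_force: 0.0
```

Request:
play_rows(targets=[[1,0,0,0.1,0],[1,0,0,0.2,0],[1,0,0,0.2,0],[1,0,0,0.2,0]])

```text
clock: 8.05
eef_pos: [592.7, -71.0, 62.3]
tool_rot: [-3.142, 0.0, 0.564]
force: [-0.7, 0.7, -2.8]
width: -0.3
gripper_force: 0.0
```

Request:
play_rows(targets=[[1,0,0,0.1,0],[1,0,0,0.1,0],[1,0,0,0.1,0]])

```text
clock: 8.35
eef_pos: [592.8, -71.0, 62.1]
tool_rot: [3.141, -0.0, 0.564]
force: [-2.7, 0.3, 6.1]
width: 0.1
gripper_force: 4.0
```

Run:
```python
from h import *
im,d=ctrl.get_image('scene'); np.savez('scene4.npz',im=im,d=d)
cv2.imwrite('pics/press3.png',cv2.resize(im[180:235,215:285],(700,550),interpolation=cv2.INTER_CUBIC)[...,::-1])
for v in range(211,219): print(v,[(int(im[v,u].mean()),*unproj('scene',u,v,d[v,u]).round().astype(int).tolist()) for u in range(234,246,2)])
```

```text
211 [(108, 569, -81, 59), (47, 599, -87, 84), (16, 604, -83, 87), (47, 605, -77, 86), (68, 605, -70, 83), (91, 583, -54, 60)]
212 [(108, 569, -81, 55), (48, 595, -86, 77), (13, 603, -82, 82), (49, 608, -78, 84), (70, 604, -70, 78), (95, 586, -55, 59)]
213 [(107, 576, -84, 58), (50, 599, -87, 77), (19, 604, -83, 79), (54, 604, -76, 76), (73, 604, -70, 75), (112, 587, -56, 56)]
214 [(110, 580, -85, 57), (65, 599, -87, 73), (29, 602, -82, 74), (54, 605, -77, 74), (89, 604, -70, 71), (151, 593, -59, 58)]
215 [(111, 583, -87, 56), (92, 596, -86, 66), (56, 601, -82, 69), (66, 605, -77, 70), (120, 604, -70, 67), (187, 598, -61, 58)]
216 [(110, 589, -90, 58), (105, 592, -84, 58), (88, 604, -83, 67), (109, 605, -77, 66), (167, 603, -70, 62), (208, 604, -63, 60)]
217 [(105, 594, -92, 59), (112, 595, -86, 58), (117, 600, -82, 60), (154, 604, -77, 61), (201, 605, -71, 60), (216, 604, -64, 56)]
218 [(94, 595, -92, 56), (108, 599, -88, 57), (137, 602, -82, 58), (185, 603, -76, 56), (217, 608, -72, 58), (212, 609, -66, 57)]
```

View pics/press3.png

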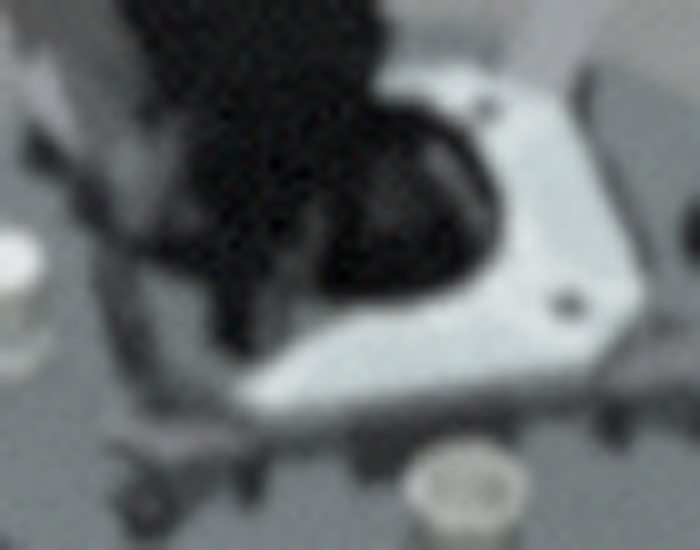

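The fingertip is now on corner B's dot at crop (250,350). The command went about 1 mm past contact, which drew about 8 N for 0.2 mm of give, so B is solid. Next is corner A (+7,−7).

Request:
play_rows(targets=[[1,0,0,-2.5,0],[1,0,0,-5,0],[1,2,-2,-5,0],[1,4.5,-4.5,-5,0],[1,6.5,-6.5,-5,0],[1,6.9,-6.9,-5,0],[1,6.9,-6.9,-3,0],[1,6.9,-6.9,-1.2,0],[1,6.9,-6.9,-0.4,0],[1,6.9,-6.9,-0.3,0]])

```text
clock: 9.4
eef_pos: [613.2, 23.6, 63.1]
tool_rot: [-3.141, 0.002, 0.563]
force: [0.8, 0.6, -3.3]
width: 0.2
gripper_force: 0.0
```

Request:
play_rows(targets=[[1,0,0,0.1,0],[1,0,0,0.2,0],[1,0,0,0.3,0],[1,0,0,0.3,0],[1,0,0,0.3,0]])

```text
clock: 9.9
eef_pos: [614.8, 24.1, 62.1]
tool_rot: [3.141, -0.001, 0.564]
force: [-0.8, 1.0, 0.6]
width: 0.1
gripper_force: 1.6
```

```bash
python3 st.py
```

```text
9.9 [614.8  24.1  62.1] [ 3.141e+00 -1.000e-03  5.640e-01] F [-0.82  1.    0.64] w 0.08303726673999681 25.0
tip rel. centre in tool axes 70.1 0.1 tipz 37.1
```

Request:
play_rows(targets=[[1,0,0,0.05,0],[1,0,0,0.1,0],[1,0,0,0.1,0],[1,0,0,0.1,0]])

```text
clock: 10.3
eef_pos: [614.9, 24.2, 60.7]
tool_rot: [3.141, -0.001, 0.564]
force: [0.3, 0.3, 3.4]
width: 0.0
gripper_force: 2.6
```

Request:
play_rows(targets=[[1,0,0,0.05,0],[1,0,0,0.1,0],[1,0,0,0.1,0],[1,0,0,0.1,0]])

```text
clock: 10.7
eef_pos: [615.0, 24.3, 59.6]
tool_rot: [3.141, -0.001, 0.564]
force: [2.4, 0.6, 4.0]
width: 0.0
gripper_force: 3.1
```

Request:
play_rows(targets=[[1,0,0,0.05,0],[1,0,0,0.1,0],[1,0,0,0.1,0],[1,0,0,0.1,0]])

```text
clock: 11.1
eef_pos: [615.0, 24.4, 58.6]
tool_rot: [3.141, -0.002, 0.564]
force: [3.8, 1.4, 4.5]
width: -0.2
gripper_force: 3.5
```

Corner A gave about 3.5 mm at about 6 N, so it is the sprung one. I'll rise straight up, shift 55 mm outwards and press that tab down.

Request:
play_rows(targets=[[1,0,0,-1,0],[1,0,0,-4,0],[1,0,0,-5,0],[1,2.5,0,-5,0],[1,5,0,-5,0],[1,5.5,0,-5,0],[1,5.5,0,-4.5,0],[1,5.5,0,-3.5,0],[1,5.5,0,-2.5,0],[1,5.5,0,-2,0]])

```text
clock: 12.1
eef_pos: [658.8, 52.6, 76.3]
tool_rot: [-3.14, 0.004, 0.563]
force: [-0.6, 1.5, -1.8]
width: 0.1
gripper_force: 0.0
```

```bash
python3 st.py
```

```text
12.1 [658.8  52.6  76.3] [-3.14   0.004  0.563] F [-0.57  1.49 -1.77] w 0.09806161483096106 25.0
tip rel. centre in tool axes 122.5 -0.6 tipz 51.3
```

Request:
play_rows(targets=[[1,0,0,0.2,0],[1,0,0,0.4,0],[1,0,0,0.7,0],[1,0,0,1.0,0],[1,0,0,1.3,0],[1,0,0,1.6,0],[1,0,0,1.8,0],[1,0,0,2,0],[1,0,0,2,0]])

```text
clock: 13.0
eef_pos: [660.6, 53.1, 58.0]
tool_rot: [3.141, 0.001, 0.564]
force: [1.7, 1.1, 1.7]
width: -0.0
gripper_force: 1.6
```

```bash
python3 st.py
```

```text
13.0 [660.6  53.1  58. ] [3.141e+00 1.000e-03 5.640e-01] F [1.65 1.09 1.68] w -0.042136336522548584 25.0
tip rel. centre in tool axes 124.3 -0.0 tipz 33.0
```

Contact at about 4 N with the tab moving. About 6 mm remain to flat.

Request:
play_rows(targets=[[1,0,0,0.1,0],[1,0,0,0.2,0],[1,0,0,0.3,0],[1,0,0,0.4,0],[1,0,0,0.5,0],[1,0,0,0.5,0]])

```text
clock: 13.6
eef_pos: [660.7, 53.4, 53.2]
tool_rot: [3.141, 0.0, 0.564]
force: [2.1, 1.2, 1.5]
width: 0.2
gripper_force: 1.8
```

Request:
play_rows(targets=[[1,0,0,0.05,0],[1,0,0,0.1,0],[1,0,0,0.15,0],[1,0,0,0.15,0],[1,0,0,0.15,0]])

```text
clock: 14.1
eef_pos: [660.7, 53.5, 51.8]
tool_rot: [3.142, 0.0, 0.564]
force: [3.5, 1.6, 0.6]
width: 0.1
gripper_force: 2.0
```

Request:
play_rows(targets=[[1,0,0,0.05,0],[1,0,0,0.1,0],[1,0,0,0.15,0],[1,0,0,0.15,0],[1,0,0,0.15,0]])

```text
clock: 14.6
eef_pos: [660.8, 53.5, 51.4]
tool_rot: [3.141, -0.0, 0.564]
force: [0.7, 2.1, 8.9]
width: -0.1
gripper_force: 5.6
```

Request:
play_rows(targets=[[1,0,0,0.05,0],[1,0,0,0.1,0],[1,0,0,0.1,0],[1,0,0,0.1,0]])

```text
clock: 15.0
eef_pos: [660.8, 53.5, 51.3]
tool_rot: [3.141, -0.0, 0.564]
force: [-1.5, 1.1, 13.7]
width: 0.0
gripper_force: 8.3
```

Request:
play_rows(targets=[[1,0,0,-0.3,0],[1,0,0,-2,0],[1,0,0,-6,0],[1,0,0,-10,0],[1,0,2,-15,0],[1,0,6,-15,0],[1,0,11,-15,0],[1,0,16,-15,0],[1,0,20,-15,0],[1,0,20,-15,0]])

```text
clock: 16.0
eef_pos: [767.1, -125.0, 197.8]
tool_rot: [3.138, 0.005, 0.555]
force: [-0.0, -0.3, -1.8]
width: 0.2
gripper_force: 0.0
```

Run:
```python
from h import *
for n,(a,b,c,e) in(('scene',(165,265,190,315)),('top',(125,250,200,330))):
    im,d=ctrl.get_image(n); o=np.load(n+'.npz')
    v,u=np.mgrid[:384,:512]; P=unproj(n,u,v,d); Q=unproj(n,u,v,o['d'])
    for k,t in zip('ABCD',np.radians([32.3,-57.7,-147.7,122.3])):
        for W,l in((Q,'old'),(P,'new')):
            e_=W[...,:2]-[555.5,-13.3]; r=e_@[np.cos(t),np.sin(t)]; s=e_@[-np.sin(t),np.cos(t)]
            m=(r>115)&(r<135)&(abs(s)<10)&(W[...,2]>40)&(W[...,2]<90); print(n,k,l,m.sum(),W[m][:,2].mean().round(1) if m.any() else None,end=' | ')
        print()
    t=cv2.resize(im[a:b,c:e],(400,400),interpolation=cv2.INTER_CUBIC)[...,::-1]; T=t if n=='scene' else np.hstack([t,T])
cv2.imwrite('pics/end.png',T)
```

```text
scene A old 35 54.6 | scene A new 27 47.6 | 
scene B old 31 53.5 | scene B new 34 53.3 | 
scene C old 33 59.9 | scene C new 37 59.3 | 
scene D old 31 64.8 | scene D new 27 64.1 | 
top A old 29 66.8 | top A new 32 48.1 | 
top B old 30 65.6 | top B new 0 None | 
top C old 28 66.0 | top C new 0 None | 
top D old 31 65.7 | top D new 29 65.7 |
```

View pics/end.png

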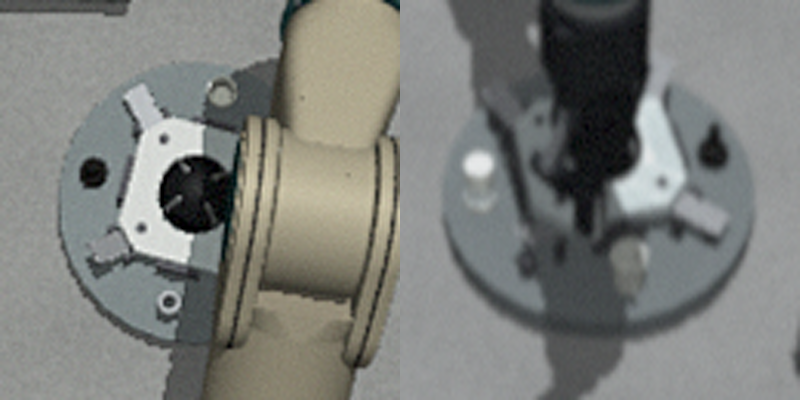

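The end picture shows shim A flat, at about (140,105) in the left crop and (705,215) in the right one. Its height is down to about 48 mm, and the other three tabs read as before.

```bash
python3 -c "
from cell import ctrl
print(ctrl.finish_job())"
```

```text
the job is handed in; nothing more can be done
None
```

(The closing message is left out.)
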